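Unclip the orange-tabbed contact cartridge and snap it into the lead tester

ROBOT

A 7-joint arm with a two-finger parallel gripper is mounted at the origin on a cart in front of the work surface, level with it; the furniture and walls round the work are solid. World frame = base frame: x ahead of the robot, y to its left, z up, the work surface at z = 0. Lengths are in m, angles in rad, forces in N, time in s.
With the tool pointing down it reaches from about 0.4 to 0.85 m from the base axis. Payload 10.4 kg.
Tool frame: the origin (TCP) lies at the very end of the fingers, on their centre line; the grasp point (between the pads) lies 19 mm behind it; z points along the fingers, y is the line along which they close (so a half turn about z gives the same grasp; the last joint's range is limited). The gripper opens to 85 mm and grips with 20 to 120 N. Pads are 22 mm wide; open, the fingers measure 114 mm over their backs; the gripper's body (76 mm by 85 mm) begins 54 mm behind the grasp point. The pads swing forward as they close: fully open they stand 13 mm farther back than shut.
Start: joints at [-1.257, 0.332, -0.065, 1.46, 0.022, 1.35, -0.088], TCP at [0.207, 0.59, 0.207] pointing down, gripper open.
Joint ranges: [-2.6, 2.6], [-0.5, 2.12], [-1.47, 1.34], [0.16, 2.42], [-1.27, 4.41], [0.06, 2.06], [-2.6, 2.6]. Speed limits (rad/s): [2.22, 2.22, 2.79, 2.79, 3.14, 3.14, 3.14].

INTERFACE

Orientations are given as a unit quaternion [x, y, z, w].
In Python, from workcell import ctrl, get_image, camera_model, order gives the robot as it stands.
- The arm moves only by the shell command python3 -m crank 'ROWS' [FORCE]. ROWS is a JSON object of lists of equal length, an entry for each row: "xyz": the shift along the world's x, y, z in mm, a list of three; "turn": the turn, a rotation vector about the world's x, y, z in rad, a list of three; "claw": the finger opening in mm, from 0 to 85.4. A call has 1 to 10 rows; each row shifts and turns the commanded pose from where the row before left it; what a row does not reach is not made up. A row lasts 1/8 s, in which the tool goes at most 62.5 mm and 10.7 degrees, less where a joint would pass 70% of its speed; a pose out of reach is approached as far as the arm can. A call is refused whole if a number of a shift passes 62.5 or a number of a turn 0.188, either way. A call with a gripper value outside its range is refused whole. The fingers move at their own pace and stop on an object; FORCE is the grip in N (left out, the last holds). Time passes only in rows, so rows that do not move let the fingers close. It gives the time, the measured TCP pose, the force, the opening and the grip force at its end, in the units of the state.
- ctrl.state(): the state, without advancing time (a new reading comes with each control period).
- get_image(name): name is "scene" or "side" or "wrist"; returns (picture, depth): 400x640x3 uint8, red, green, blue; 400x640 float32, m along the optical axis (not along the pixel's ray), 0 where there is no reading.
- camera_model(name): a dict with "mtx" (3x3 intrinsics, pixels), "k1" (the pictures are not rectified: a ray, as slopes to the right and down, at radius r is drawn at 1 + k1 r^2 times it, then the intrinsics apply), "R" (3x3) and "t" (3): a world point X has camera coordinates R X + t. Camera axes: x right, y down, z forward; pixel columns grow to the right and rows downward; lengths in m; the calibration is good to about 2 mm. A picture is of the moment at which its call begins: read the wrist's pose just before it. camera_model takes no time and is no camera call; for the wrist camera it gives the pose at the moment of the call.
- order.sign_off(): hands the job in; it is judged then, once.
The state is a dict: "time_s": time; "qpos": joint angles; "joint_vel": joint speeds; "tau": joint torques, N m; "ee_pos": TCP position; "tcp_rot": TCP orientation; "contact_force": force on the tool from outside, world axes, zero at the start; "moment": the same for the moment, N m; "finger_gap": opening from 0.0 (shut) to 1.0 (fully open); "grasp_force": force on a finger pad.
Only numpy, scipy, OpenCV 4.12 (cv2) and the standard library are available. Lean on these libraries where they do the work, as an engineer would, in place of code of your own. Each camera call takes 0.05 s, during which the arm holds its last target. There are 200 camera calls.

TASK

Set the lead tester up for the next batch: free the contact cartridge with the orange tabs from the parking rack by pinching its two sprung tabs together, squeezing no harder than they need and never pulling while it is still latched. Plug it into the empty black receiver of the grey tester, feeling for the mouth, and press it gently but fully home until both tabs spring out under their catches. Leave the cartridge with the blue tabs where it is.

Things in the scene. Friction and masses are not known exactly. Their poses are not given: they have to be found in the camera images.
- orange: Cartridge to move: dark grey block 46 (x) by 36 mm (y), 44 mm high, then 40 x 30 mm to height 58, white plug face on top at 70 mm; 0.12 to 0.25 kg. Origin: centre of the underside, z up. Lower edge rounded, radius 3 mm. On each y side a springy orange tab, 20 mm wide, stands from 6 to 75 mm, hinged at its foot, with a barb (flat top at height 37 mm) that hooks under a catch. Fits either way round.
- orange_grip (a point): On the cartridge's axis, 67 mm above its underside: pinch here along its y; the tabs clear the rim from height 45 mm up. Outer faces 58 mm apart at rest, 42 mm pressed in. A tab yields from 1.5 N, is in at 5 N; grip with 12 to 20 N to free and carry, over 30 N cracks it. Pinching also pushes the hand up by 5 N; a free cartridge then pulls with its weight only: at 8 N it is still hooked, re-pinch.
- orange_left (a joint): angle of the orange tab on the cartridge's +y side, rad: 0 sprung out (latched when seated), barb free from about 0.09, 0.13 pressed fully in
- orange_right (a joint): angle of the orange tab on the cartridge's -y side, rad: 0 sprung out (latched when seated), barb free from about 0.09, 0.13 pressed fully in
- blue: second cartridge of the same make, with blue tabs, latched in the other well of the rack; it stays there. Origin: centre of its underside
- rack: Fixed parking rack: base plate 170 x 100 mm, two dark wells 70 mm apart along its x, centres at x = -35 and +35 mm, y = 0; which cartridge stands in which well varies. Origin: centre of its underside. Cartridge undersides sit 8 mm up, rims are 50 mm up. A well guides the block with 1 mm of play a side and has a steel catch over each tab; cartridges have the rack's orientation. Pull under 25 N.
- tester: Fixed light grey lead tester, housing 156 x 170 x 56 mm; a dark sloped panel, up to 82 mm high, starts 50 mm behind (+x) the receiver. Origin: on the bench under the middle of the opening; x to the back. The black receiver (56 x 70 mm, aluminium flange) is inside like a rack well; the cartridge's x goes along the tester's x. Push with less than 30 N.
- tester_mouth (a point): Middle of the tester's opening at rim height, 64 mm above the bench. The receiver floats: it sits up to 6 mm either way along the tester's x from here, stays where left, slides if pushed with over 3 N; its place is not reported, so feel for it or look. A cartridge within about 2.5 mm of the receiver's middle enters and draws it into line; farther off it stands on the rim.
- tester_seat (a point): Middle of the opening 22 mm above the bench, 42 mm under the rim: here the cartridge's underside stands on the receiver's floor. A bed of spring pins meets it 4 mm higher and pushes up with 4 N there, 9 N at the floor; let go pinched, it may rise before the barbs catch. Best let go part-way in, then press on the white face till both tabs click, 12 to 22 N in all; they hold it 2 mm up.
Not all that is in view belongs to the job. Of the things that look like the rack, the larger one is meant.

How it is judged:
By the outcome, as a careful person would: the job done as asked, in the order asked, and still so for the second after the job is handed in, with the robot touching nothing.
It also fails if it takes over 54 s, if anything falls off the work surface, if the arm or the gripper's body presses on something with over 40 N, if the wrist force passes 120 N, or if a joint passes its speed limit or range.

## Working session

There is one attempt and no reset: what is moved stays moved. The work goes in short steps, Python scripts to look and compute and a shell command to move; the robot and the scene stay as the last step left them, time stands still between calls to the robot, and variables do not carry over. Pictures are saved under pics/ and viewed, at most 10 in all, crops included, and the job is handed in when it is done.

```bash
mkdir -p pics; ls
cat > h.py <<'E'
import numpy as np,cv2
from workcell import ctrl,get_image,camera_model,order
def world(m,uv,depth=None,z=None):
    uv=np.atleast_2d(np.asarray(uv,float)); K=np.array(m["mtx"]);k=m["k1"];R=np.array(m["R"]);t=np.array(m["t"])
    s=np.c_[(uv[:,0]-K[0,2])/K[0,0],(uv[:,1]-K[1,2])/K[1,1]]; p=s.copy()
    for _ in range(20): p=s/(1+k*(p**2).sum(1,keepdims=True))
    d=np.c_[p,np.ones(len(p))]
    if depth is not None: return (d*np.asarray(depth).reshape(-1,1)-t)@R
    c=-R.T@t; w=d@R
    return c+w*((z-c[2])/w[:,2])[:,None]
E
python3 - <<'E'
from h import *
s=ctrl.state();print(s)
for n in("scene","side"):
    m=camera_model(n);im,d=get_image(n);np.savez(f"pics/{n}0.npz",im=im,d=d)
    cv2.imwrite(f"pics/{n}0.png",im[:,:,::-1]);print(n,m)
E
```

```text
pics
{'time_s': 0.0, 'qpos': array([-1.25657733,  0.33288018, -0.06468897,  1.46093603,  0.02158972,
        1.34987864, -0.08849146]), 'joint_vel': array([ 3.52505112e-05,  2.12800475e-04,  1.13058672e-03, -1.47862384e-03,
        8.39306713e-04, -7.82024684e-04, -8.71395581e-05]), 'tau': array([-5.34653664e-04, -6.25450230e+01,  4.88062366e-02, -3.91627693e+01,
        1.63699617e-02,  9.55182390e-03, -2.24583130e-05]), 'ee_pos': array([0.2064303 , 0.5895001 , 0.20601325]), 'tcp_rot': array([ 1.67606274e-01,  9.85853763e-01, -6.97922117e-04, -8.93681132e-05]), 'contact_force': array([-0.17907724,  1.00498434, -0.14754563]), 'moment': array([ 0.00165051, -0.03550475,  0.00638053]), 'grasp_force': 0.0, 'finger_gap': 0.9992496566469328}
scene {'mtx': array([[388.21332366,   0.        , 314.67765258],
       [  0.        , 388.21332366, 201.98383754],
       [  0.        ,   0.        ,   1.        ]]), 'k1': -0.05350693914690264, 'R': array([[ 0.86912557, -0.49412951,  0.02137241],
       [-0.29075706, -0.54541501, -0.78611882],
       [ 0.40010134,  0.67702178, -0.61770577]]), 't': array([-0.44988835,  0.27408727,  0.58445149])}
side {'mtx': array([[440.26911322,   0.        , 319.09549571],
       [  0.        , 440.26911322, 194.22351406],
       [  0.        ,   0.        ,   1.        ]]), 'k1': 0.01372869182545497, 'R': array([[ 0.88853128, -0.45867758, -0.01127141],
       [-0.30051969, -0.56323978, -0.769707  ],
       [ 0.34669884,  0.68729602, -0.63829781]]), 't': array([-0.46008335,  0.29315129,  0.97915094])}
```

View pics/scene0.png

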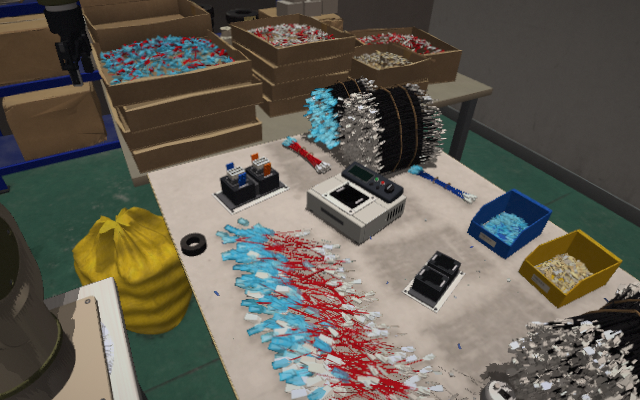

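View pics/side0.png

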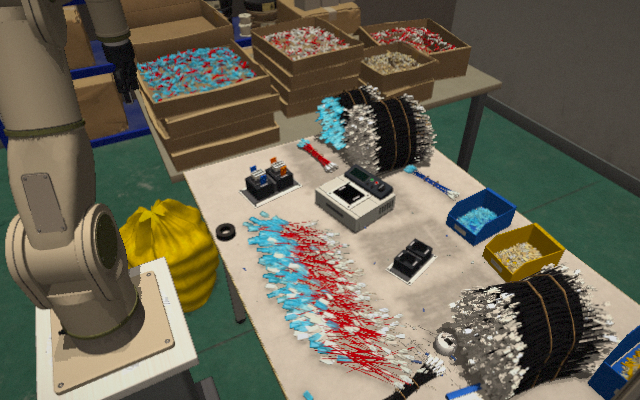

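The scene view shows the parking rack at about (250,185). The orange-tab cartridge is in its rear-right well at about (262,165) and the blue one at about (235,180). The grey tester with its black receiver is at about (352,197), and a smaller empty decoy rack is at (433,278).

Candidates for the cartridge are orange at (262,165), blue at (235,180), and the wells of the empty decoy rack at (433,278). By the description I choose the orange one at (262,165), in the larger rack.

Run:
```python
from h import *
out=[]
for n in("scene","side"):
    z=np.load(f"pics/{n}0.npz");im,d=z["im"],z["d"];m=camera_model(n)
    hsv=cv2.cvtColor(im,cv2.COLOR_RGB2HSV)
    x0,y0,x1,y1=(205,140,420,250) if n=="scene" else (230,140,410,240)
    roi=np.zeros(d.shape,np.uint8);roi[y0:y1,x0:x1]=1
    for nm,lo,hi in(("orange",(8,140,120),(20,255,255)),("blue",(105,120,80),(125,255,255))):
        mk=cv2.inRange(hsv,lo,hi)*roi
        k,l,st,c=cv2.connectedComponentsWithStats(mk)
        for i in range(1,k):
            if st[i,4]<4: continue
            v,u=np.nonzero((l==i)&(d>0));W=world(m,np.c_[u,v],d[v,u])
            if len(W) and W[:,2].max()<.15: print(n,nm,c[i].round(1),st[i,4],W.mean(0).round(4),W.min(0).round(3),W.max(0).round(3))
    crop=cv2.resize(im[y0:y1,x0:x1],None,fx=3,fy=3,interpolation=cv2.INTER_CUBIC);out.append(crop[:,:,::-1])
    cs=[(216,205),(248,150)]
cv2.imwrite("pics/c0.png",out[0])
```

```text
scene orange [254.6 156.3] 32 [0.5255 0.3198 0.0769] [0.517 0.317 0.07 ] [0.534 0.324 0.083]
scene orange [267.4 164. ] 14 [0.5374 0.2684 0.0798] [0.526 0.262 0.071] [0.545 0.284 0.084]
scene blue [229.6 165.9] 33 [0.456  0.3078 0.0766] [0.448 0.305 0.07 ] [0.464 0.312 0.085]
scene blue [241.4 175.5] 23 [0.4664 0.2568 0.0761] [0.457 0.249 0.037] [0.498 0.323 0.084]
scene blue [243.5 177.5] 4 [0.4696 0.2529 0.0718] [0.468 0.251 0.069] [0.471 0.255 0.075]
side orange [273.1 159.6] 23 [0.5302 0.3281 0.0712] [ 0.517  0.312 -0.003] [0.574 0.441 0.087]
side orange [282.9 167.3] 14 [0.5367 0.2671 0.0791] [0.526 0.256 0.068] [0.545 0.282 0.087]
side orange [281.5 170.5] 4 [0.5291 0.2611 0.0739] [0.528 0.258 0.07 ] [0.53  0.264 0.078]
side orange [284.5 171.5] 4 [0.5395 0.2644 0.0643] [0.538 0.263 0.061] [0.541 0.265 0.067]
side blue [252.7 168.3] 20 [0.4563 0.3051 0.0786] [0.45  0.302 0.071] [0.464 0.308 0.085]
side blue [262.9 177.8] 23 [0.4671 0.2524 0.0754] [0.458 0.246 0.062] [0.477 0.27  0.085]
```

View pics/c0.png

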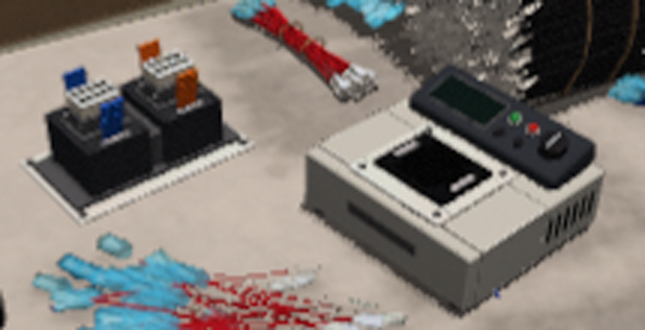

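The crop confirms it: the orange tabs at crop (148,50) and (187,88) flank the cartridge in the right well, and the blue ones are in the left. The tester receiver opening is at crop (433,170).

```bash
python3 - <<'E'
from h import *
z=np.load("pics/scene0.npz");im,d=z["im"],z["d"];m=camera_model("scene")
v,u=np.mgrid[0:400:2,0:640:2];v=v.ravel();u=u.ravel();k=d[v,u]>0;v=v[k];u=u[k]
W=world(m,np.c_[u,v],d[v,u])
s=(W[:,2]>.1)&(W[:,0]>.1)&(W[:,0]<.8)&(W[:,1]>.1)&(W[:,1]<.8)
for x in np.arange(.1,.8,.1):
  q=s&(W[:,0]>=x)&(W[:,0]<x+.1)
  for y in np.arange(.1,.8,.1):
    r=q&(W[:,1]>=y)&(W[:,1]<y+.1)
    if r.sum()>5: print(x.round(1),y.round(1),r.sum(),W[r,2].max().round(3))
m=camera_model("wrist");R=np.array(m["R"]);print("cam",(-R.T@m["t"]).round(3),R.round(2),m["mtx"][0][0])
# tester: receiver
P=np.array([(205+433/3,140+170/3),(205+377/3,140+165/3),(205+430/3,140+130/3),(205+492/3,140+172/3),(205+440/3,140+206/3)])
print(world(m:=camera_model("scene"),P,z=.064).round(4))
E
python3 -m crank '{"xyz":[[40,-35,10],[40,-35,10],[40,-35,10],[40,-35,10],[40,-35,0],[40,-35,0],[40,-35,0],[30,-35,0],[0,0,0]],"turn":[[0,0,0.066],[0,0,0.066],[0,0,0.066],[0,0,0.066],[0,0,0.066],[0,0,0.066],[0,0,0.066],[0,0,0.066],[0,0,0]],"claw":[85,85,85,85,85,85,85,85,85]}'
```

```text
0.1 0.5 307 0.428
0.2 0.5 510 0.427
0.2 0.6 176 0.348
0.2 0.7 86 0.238
0.3 0.5 545 0.241
0.3 0.6 175 0.256
0.3 0.7 112 0.264
0.4 0.5 507 0.239
0.4 0.6 161 0.262
0.4 0.7 99 0.268
0.5 0.5 428 0.241
0.5 0.6 90 0.247
0.5 0.7 71 0.259
0.6 0.5 129 0.24
0.6 0.6 38 0.24
0.6 0.7 31 0.235
0.7 0.1 55 0.165
0.7 0.2 150 0.199
0.7 0.3 82 0.192
0.7 0.4 126 0.158
0.7 0.6 255 0.232
0.7 0.7 151 0.235
cam [0.138 0.614 0.375] [[ 0.33  0.94 -0.  ]
 [ 0.9  -0.32  0.29]
 [ 0.27 -0.1  -0.96]] 334.41807279703227
[[0.6525 0.0841 0.064 ]
 [0.619  0.1089 0.064 ]
 [0.6789 0.1279 0.064 ]
 [0.69   0.0614 0.064 ]
 [0.6334 0.0464 0.064 ]]
time_s: 1.23
ee_pos: [0.5192, 0.3055, 0.2464]
tcp_rot: [-0.092, 0.996, -0.001, 0.0]
contact_force: [0.2, 0.2, 0.2]
finger_gap: 0.994
grasp_force: 0.0
```

```bash
cat >> h.py <<'E'
def snap(name,fn):
    m=camera_model(name);im,d=get_image(name);np.savez(f"pics/{fn}.npz",im=im,d=d,**{k:np.array(v) for k,v in m.items()});cv2.imwrite(f"pics/{fn}.png",im[:,:,::-1]);return m,im,d
E
python3 - <<'E'
from h import *
m,im,d=snap("wrist","w1")
print((-np.array(m["R"]).T@m["t"]).round(4),m["k1"])
hsv=cv2.cvtColor(im,cv2.COLOR_RGB2HSV)
for nm,lo,hi in(("orange",(8,140,100),(20,255,255)),("blue",(105,120,60),(125,255,255))):
    k,l,st,c=cv2.connectedComponentsWithStats(cv2.inRange(hsv,lo,hi))
    for i in range(1,k):
        if st[i,4]<60: continue
        v,u=np.nonzero((l==i)&(d>0));W=world(m,np.c_[u,v],d[v,u]);t=W[W[:,2]>.079]
        if len(t)>5 :print(nm,c[i].round(),st[i],W.mean(0).round(4),"top",len(t),t.mean(0).round(4),t.min(0).round(4),t.max(0).round(4))
E
```

```text
[0.4475 0.2921 0.4148] -0.02623646099281591
orange [273. 182.] [271 172   4  20  67] [0.5369 0.2663 0.0843] top 67 [0.5369 0.2663 0.0843] [0.5273 0.2638 0.0821] [0.5466 0.269  0.0859]
orange [328. 182.] [325 172   6  20  83] [0.5269 0.3218 0.083 ] top 73 [0.5264 0.322  0.0841] [0.5172 0.3192 0.0794] [0.536  0.3254 0.086 ]
blue [273. 111.] [269 101  13  21 138] [0.468  0.2557 0.0783] top 88 [0.4675 0.2545 0.0841] [0.4585 0.2509 0.0794] [0.4775 0.2575 0.0866]
blue [330. 111.] [326 101   7  21  94] [0.4574 0.3095 0.083 ] top 87 [0.4576 0.3097 0.0839] [0.4483 0.3067 0.0792] [0.4673 0.3128 0.0866]
```

View pics/w1.png

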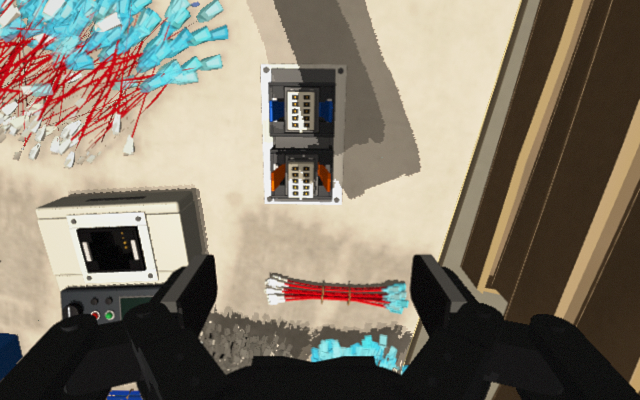

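The wrist view shows the orange tabs at (273,182) and (328,182), the blue tabs at (273,111) and (330,111), and the tester's black opening at (112,250). The orange axis is at (0.5317, 0.2942) with yaw about 0.18, which matches the tool's yaw.

```bash
python3 -m crank '{"xyz":[[6,-5,-40],[6,-6,-40],[0,0,-40],[0,0,0]],"turn":[[0,0,0],[0,0,0],[0,0,0],[0,0,0]],"claw":[85,85,80,80]}' 20
python3 - <<'E'
from h import *
z=np.load("pics/w1.npz");im,d=z["im"],z["d"];m={k:z[k] for k in("mtx","k1","R","t")}
v,u=np.mgrid[190:340,30:215];v=v.ravel();u=u.ravel();dd=d[v,u];k=dd>0;v,u,dd=v[k],u[k],dd[k]
W=world(m,np.c_[u,v],dd);g=im[v,u].astype(int).min(1)
for n,s in(("white flange",(g>200)&(W[:,2]>.060)&(W[:,2]<.070)),("hole deep",(W[:,2]<.045)&(W[:,2]>.012)&(abs(u-112)<45)&(abs(v-250)<35)&(W[:,0]>.58)),("dark top",(g<50)&(W[:,2]>.050)&(W[:,2]<.075)&(abs(u-112)<40)&(abs(v-250)<30))):
    p=W[s]; r=cv2.minAreaRect((p[:,:2]*1000).astype(np.float32)); print(n,s.sum(),r,p[:,2].mean())
    r=cv2.minAreaRect(np.c_[u,v][s].astype(np.float32));print(r)
cv2.imwrite("pics/t1.png",cv2.resize(im[200:300,50:200],None,fx=5,fy=5,interpolation=cv2.INTER_CUBIC)[:,:,::-1])
s=ctrl.state();print(s["ee_pos"],s["contact_force"])
E
```

```text
time_s: 1.78
ee_pos: [0.5257, 0.2991, 0.1238]
tcp_rot: [-0.096, 0.995, -0.001, -0.003]
contact_force: [0.4, 0.1, 1.0]
finger_gap: 0.939
grasp_force: 0.0
white flange 1417 ((657.9374389648438, 91.39993286132812), (87.88603973388672, 92.4538345336914), 13.499420166015625) 0.06090194893638475
((111.53401184082031, 247.74847412109375), (68.4747543334961, 88.09085845947266), 87.39744567871094)
hole deep 864 ((670.328125, 80.31725311279297), (46.53364944458008, 30.620555877685547), 54.70127868652344) 0.029465803206256816
((113.5, 246.0), (39.0, 30.0), 0.0)
dark top 1342 ((656.9013061523438, 91.60171508789062), (56.30022430419922, 70.44049072265625), 13.378402709960938) 0.06268749486569793
((111.004150390625, 249.0787353515625), (44.307098388671875, 66.0138931274414), 86.98721313476562)
[0.52574703 0.2990543  0.12384605] [0.38842634 0.05708587 1.0245973 ]
```

View pics/t1.png

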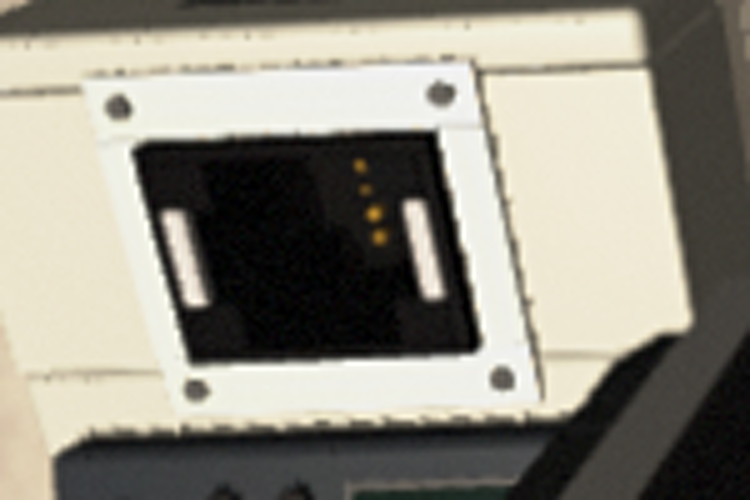

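The tester crop shows the black receiver centred at about (307,247), with steel catches at (185,258) and (425,250) inside the flange. Its centre is roughly (0.657, 0.092) with yaw about 0.23.

```bash
python3 -m crank '{"xyz":[[3,-2.5,-12],[3,-2.5,-12],[0,0,0],[0,0,0]],"turn":[[0,0,-0.006],[0,0,-0.006],[0,0,0],[0,0,0]],"claw":[80,80,80,80]}'
python3 - <<'E'
from h import *
s=ctrl.state();print(s["ee_pos"].round(5),s["tcp_rot"].round(5),s["contact_force"])
E
```

```text
time_s: 2.28
ee_pos: [0.5348, 0.2941, 0.1034]
tcp_rot: [-0.089, 0.996, 0.0, 0.0]
contact_force: [-0.6, -0.3, -0.4]
finger_gap: 0.937
grasp_force: 0.0
[0.53475 0.2941  0.10336] [-8.9460e-02  9.9599e-01  2.3000e-04  2.5000e-04] [-0.58378998 -0.25678801 -0.38320729]
```

```bash
python3 -m crank '{"xyz":[[-1.5,0,-15],[-1.5,0,-15],[0,0,-10],[0,0,-5],[0,0,0],[0,0,0]],"turn":[[0,0,0],[0,0,0],[0,0,0],[0,0,0],[0,0,0],[0,0,0]],"claw":[75,75,70,70,70,70]}'
python3 - <<'E'
from h import *
s=ctrl.state();print(s["ee_pos"].round(5),s["tcp_rot"].round(5),s["contact_force"])
m,im,d=snap("wrist","w2")
hsv=cv2.cvtColor(im,cv2.COLOR_RGB2HSV)
k,l,st,c=cv2.connectedComponentsWithStats(cv2.inRange(hsv,(8,140,60),(20,255,255)))
for i in range(1,k):
    if st[i,4]<60: continue
    v,u=np.nonzero((l==i)&(d>0));W=world(m,np.c_[u,v],d[v,u]);t=W[W[:,2]>.079]
    if len(t)>5 :print(c[i].round(),st[i],"top",len(t),t.mean(0).round(4),t.min(0).round(4),t.max(0).round(4))
E
```

```text
time_s: 3.02
ee_pos: [0.5319, 0.294, 0.0583]
tcp_rot: [-0.089, 0.996, 0.0, 0.0]
contact_force: [0.5, 0.1, 0.2]
finger_gap: 0.815
grasp_force: 0.0
[0.53187 0.29403 0.05827] [-8.9440e-02  9.9599e-01  2.0000e-04  3.2000e-04] [0.51966126 0.11981962 0.15636321]
[264. 240.] [ 250  209   32   67 1144] top 355 [0.5354 0.2664 0.0835] [0.5263 0.2633 0.079 ] [0.5463 0.2694 0.0867]
[363. 241.] [ 346  210   32   67 1164] top 349 [0.5258 0.3209 0.0835] [0.5167 0.318  0.079 ] [0.5362 0.3245 0.0866]
```

View pics/w2.png

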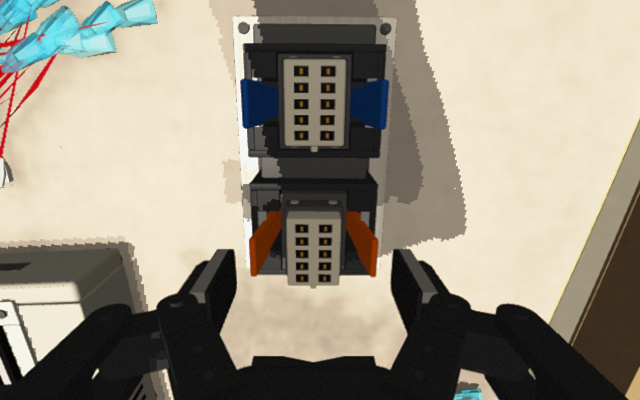

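The fingers straddle the orange tabs evenly, with the tabs at (264,240) and (363,241). Closing gently.

```bash
python3 -m crank '{"xyz":[[-0.5,0,0],[0,0,0],[0,0,0],[0,0,0],[0,0,0],[0,0,0]],"turn":[[0,0,0],[0,0,0],[0,0,0],[0,0,0],[0,0,0],[0,0,0]],"claw":[58,52,48,44,42,42]}' 20
```

```text
time_s: 3.82
ee_pos: [0.531, 0.2939, 0.0578]
tcp_rot: [-0.089, 0.996, 0.0, -0.0]
contact_force: [-0.2, -1.1, -0.7]
finger_gap: 0.497
grasp_force: 0.0
```

```bash
python3 -m crank '{"xyz":[[0,0,0],[0,0,0],[0,0,0]],"turn":[[0,0,0],[0,0,0],[0,0,0]],"claw":[40,40,40]}' 20
python3 - <<'E'
from h import *
snap("wrist","w3")
E
```

```text
time_s: 4.2
ee_pos: [0.531, 0.2939, 0.0578]
tcp_rot: [-0.09, 0.996, 0.0, -0.0]
contact_force: [-0.1, 1.3, 1.1]
finger_gap: 0.469
grasp_force: 0.0
```

View pics/w3.png

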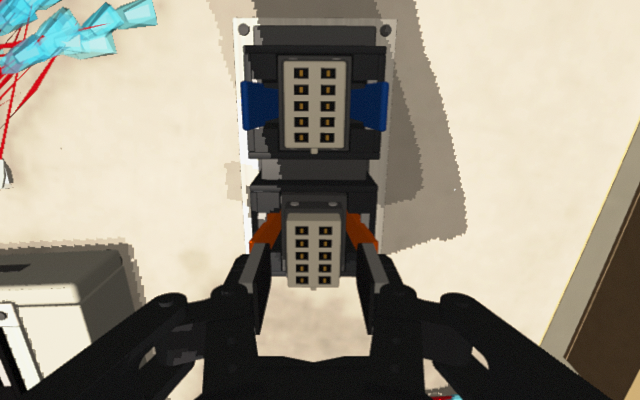

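The fingers closed to 40 mm without touching: the pads appear below the tabs in the image, and the orange at (265,230) and (365,232) is still spread. I'll check where the finger tips really are.

Run:
```python
from h import *
z=np.load("pics/w3.npz");im,d=z["im"],z["d"];m={k:z[k] for k in("mtx","k1","R","t")}
for u,v in[(245,262),(262,255),(255,300),(262,262),(262,275),(261,290),(261,330),(372,255),(370,262),(388,275),(372,320),(265,225),(365,225),(258,243),(272,240),(368,243),(315,250),(312,285),(315,100),(250,215),(260,185)]:
    print((u,v),d[v,u],world(m,[(u,v)],[d[v,u]]).round(4)[0],im[v,u])
hsv=cv2.cvtColor(im,cv2.COLOR_RGB2HSV);mk=cv2.inRange(hsv,(8,140,40),(20,255,255))
k,l,st,c=cv2.connectedComponentsWithStats(mk)
for i in range(1,k):
    if st[i,4]<60: continue
    v,u=np.nonzero((l==i)&(d>0));W=world(m,np.c_[u,v],d[v,u]);print(c[i],st[i],W.min(0).round(4),W.max(0).round(4))
```

```text
(245, 262) 0.13941444 [0.5294 0.2644 0.1005] [25 25 20]
(262, 255) 0.13833992 [0.5249 0.271  0.1007] [21 20 19]
(255, 300) 0.118667364 [0.5311 0.2726 0.1232] [26 25 22]
(262, 262) 0.13221054 [0.5246 0.2719 0.107 ] [18 17 16]
(262, 275) 0.12985337 [0.5282 0.2729 0.1106] [14 14 16]
(261, 290) 0.12752487 [0.5325 0.2736 0.1144] [13 13  9]
(261, 330) 0.26672408 [0.6427 0.2714 0.0015] [207 190 163]
(372, 255) 0.13804306 [0.5167 0.3158 0.101 ] [74 71 66]
(370, 262) 0.1324331 [0.5171 0.314  0.1069] [77 73 67]
(388, 275) 0.13107878 [0.5201 0.3215 0.1096] [17 17 17]
(372, 320) 0.122622475 [0.5329 0.316  0.1219] [25 26 24]
(265, 225) 0.1742473 [0.5269 0.2674 0.0636] [107  39   1]
(365, 225) 0.17490408 [0.5178 0.3189 0.063 ] [105  73  60]
(258, 243) 0.14972407 [0.5255 0.2675 0.0888] [74 59 48]
(272, 240) 0.18845165 [0.5396 0.2716 0.0527] [94 35  0]
(368, 243) 0.14862649 [0.5163 0.3158 0.0898] [73 59 48]
(315, 250) 0.16101754 [0.5288 0.2942 0.0794] [145 135 116]
(312, 285) 0.16801685 [0.5487 0.2963 0.0781] [143 131 112]
(315, 100) 0.14135452 [0.4605 0.2817 0.079 ] [149 140 118]
(250, 215) 0.23679602 [0.5463 0.251  0.0031] [158 151 134]
(260, 185) 0.18059532 [0.5094 0.2606 0.0514] [52 49 49]
[267.90151515 230.31515152] [250 209  32  44 660] [0.5225 0.2606 0.0147] [0.5433 0.2748 0.0894]
[358.36240602 230.75639098] [346 211  32  41 665] [0.5151 0.309  0.0179] [0.5402 0.3248 0.0948]
```

Run:
```python
from h import *
a=snap("scene","s4")[1][80:220,190:330];b=snap("side","s5")[1][80:220,205:345]
o=np.hstack([cv2.resize(x,(400,400),interpolation=cv2.INTER_CUBIC) for x in(a,b)])
cv2.imwrite("pics/s4c.png",o[:,:,::-1])
```

```text
(no output)
```

View pics/s4c.png

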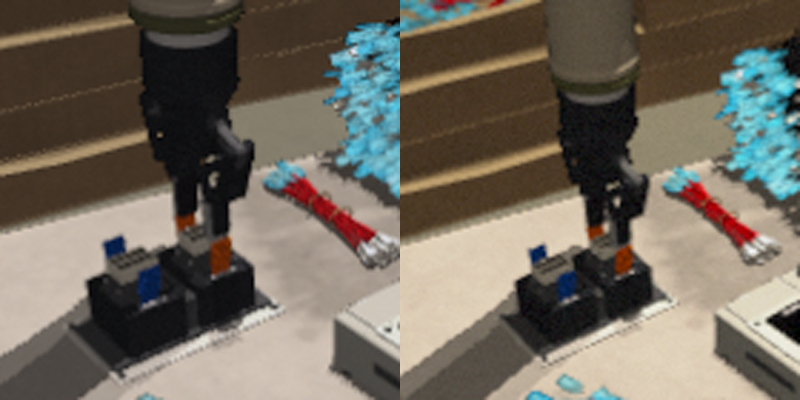

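The crops show the finger tips hovering just above the still-sprung orange tabs, at (190,220) and (220,250). The true finger ends are at about z=0.088, higher than the reported TCP. I'll open, then go lower in checked steps.

```bash
python3 -m crank '{"xyz":[[0,0,6],[0,0,0],[0,0,0],[0,0,0],[0,0,-10],[0,0,-10],[0,0,0]],"turn":[[0,0,0],[0,0,0],[0,0,0],[0,0,0],[0,0,0],[0,0,0],[0,0,0]],"claw":[60,72,72,72,72,72,72]}' 20
cat >> h.py <<'E'
def fing(fn):
    m,im,d=snap("wrist",fn)
    v,u=np.mgrid[225:300,180:450];v=v.ravel();u=u.ravel();k=(d[v,u]>0)&(d[v,u]<.2);v,u=v[k],u[k]
    W=world(m,np.c_[u,v],d[v,u]);tr=ctrl.state();a=.1795;e=np.array([-np.sin(a),np.cos(a)])
    y=(W[:,:2]-tr["ee_pos"][:2])@e;g=im[v,u].astype(int)
    dark=(g.max(1)-g.min(1)<25)&(abs(y)>.018)&(abs(y)<.055)
    for s in(-1,1):
        q=W[dark&(y*s>0)];b=np.arange(.03,.13,.01)
        print(s,[(round(lo,2),int(((q[:,2]>=lo)&(q[:,2]<lo+.01)).sum()),(q[(q[:,2]>=lo)&(q[:,2]<lo+.01)].min(0)[:2].round(3)).tolist() if ((q[:,2]>=lo)&(q[:,2]<lo+.01)).any() else 0) for lo in b])
E
python3 - <<'E'
from h import *
s=ctrl.state();print(s["ee_pos"].round(4),s["contact_force"],s["finger_gap"]*85.4);fing("w6")
E
```

```text
time_s: 5.22
ee_pos: [0.5302, 0.2934, 0.0423]
tcp_rot: [-0.09, 0.996, -0.001, -0.001]
contact_force: [0.0, 0.6, 0.6]
finger_gap: 0.841
grasp_force: 0.0
[0.5302 0.2934 0.0423] [0.00635043 0.57030668 0.62416586] 71.80122823263042
-1 [(np.float64(0.03), 52, [0.547, 0.272]), (np.float64(0.04), 127, [0.526, 0.259]), (np.float64(0.05), 701, [0.525, 0.258]), (np.float64(0.06), 0, 0), (np.float64(0.07), 68, [0.527, 0.254]), (np.float64(0.08), 518, [0.526, 0.243]), (np.float64(0.09), 599, [0.526, 0.243]), (np.float64(0.1), 552, [0.526, 0.243]), (np.float64(0.11), 333, [0.525, 0.248]), (np.float64(0.12), 2, [0.525, 0.25])]
1 [(np.float64(0.03), 44, [0.539, 0.316]), (np.float64(0.04), 118, [0.517, 0.315]), (np.float64(0.05), 721, [0.514, 0.314]), (np.float64(0.06), 0, 0), (np.float64(0.07), 61, [0.513, 0.327]), (np.float64(0.08), 518, [0.512, 0.326]), (np.float64(0.09), 593, [0.512, 0.326]), (np.float64(0.1), 570, [0.512, 0.326]), (np.float64(0.11), 351, [0.51, 0.326]), (np.float64(0.12), 10, [0.51, 0.331])]
```

```bash
python3 -m crank '{"xyz":[[0.5,0.5,-6],[0,0,-6],[0,0,-4],[0,0,0],[0,0,0]],"turn":[[0,0,0],[0,0,0],[0,0,0],[0,0,0],[0,0,0]],"claw":[70,70,70,70,70]}' 20
python3 - <<'E'
from h import *
s=ctrl.state();print(s["ee_pos"].round(4),s["contact_force"],s["finger_gap"]*85.4);fing("w7")
E
```

```text
time_s: 5.9
ee_pos: [0.5316, 0.2945, 0.028]
tcp_rot: [-0.089, 0.996, 0.0, 0.0]
contact_force: [-0.1, -0.3, -0.4]
finger_gap: 0.824
grasp_force: 0.0
[0.5316 0.2945 0.028 ] [-0.10889952 -0.32099149 -0.38576191] 70.39981923697749
-1 [(np.float64(0.03), 53, [0.547, 0.272]), (np.float64(0.04), 157, [0.521, 0.26]), (np.float64(0.05), 1035, [0.519, 0.257]), (np.float64(0.06), 207, [0.528, 0.247]), (np.float64(0.07), 584, [0.527, 0.245]), (np.float64(0.08), 604, [0.527, 0.245]), (np.float64(0.09), 537, [0.527, 0.246]), (np.float64(0.1), 112, [0.526, 0.249]), (np.float64(0.11), 0, 0), (np.float64(0.12), 0, 0)]
1 [(np.float64(0.03), 50, [0.539, 0.315]), (np.float64(0.04), 155, [0.513, 0.31]), (np.float64(0.05), 962, [0.51, 0.31]), (np.float64(0.06), 243, [0.514, 0.327]), (np.float64(0.07), 579, [0.514, 0.326]), (np.float64(0.08), 608, [0.514, 0.326]), (np.float64(0.09), 550, [0.513, 0.326]), (np.float64(0.1), 134, [0.511, 0.328]), (np.float64(0.11), 0, 0), (np.float64(0.12), 0, 0)]
```

```bash
python3 -m crank '{"xyz":[[-0.5,-0.3,-2],[0,0,0],[0,0,0],[0,0,0],[0,0,0],[0,0,0],[0,0,0],[0,0,0]],"turn":[[0,0,0],[0,0,0],[0,0,0],[0,0,0],[0,0,0],[0,0,0],[0,0,0],[0,0,0]],"claw":[60,56,53,50,47,44,42,42]}' 20
```

```text
time_s: 6.95
ee_pos: [0.5315, 0.294, 0.0263]
tcp_rot: [-0.089, 0.996, 0.0, 0.0]
contact_force: [-1.0, -0.6, 5.1]
finger_gap: 0.493
grasp_force: 8.6
```

```bash
python3 -m crank '{"xyz":[[0,0,0],[0,0,0],[0,0,0]],"turn":[[0,0,0],[0,0,0],[0,0,0]],"claw":[41,41,41]}' 20
```

```text
time_s: 7.32
ee_pos: [0.5314, 0.294, 0.0264]
tcp_rot: [-0.089, 0.996, 0.0, 0.0]
contact_force: [-1.4, -2.0, 7.2]
finger_gap: 0.486
grasp_force: 18.0
```

```bash
python3 -m crank '{"xyz":[[0,0,0.5],[0,0,0.5],[0,0,0.5],[0,0,0]],"turn":[[0,0,0],[0,0,0],[0,0,0],[0,0,0]],"claw":[41,41,41,41]}' 20
```

```text
time_s: 7.82
ee_pos: [0.5306, 0.294, 0.0269]
tcp_rot: [-0.09, 0.996, -0.0, -0.0]
contact_force: [-0.4, 0.7, -1.2]
finger_gap: 0.482
grasp_force: 17.9
```

```bash
python3 -m crank '{"xyz":[[0,0,1.5],[0,0,1.5],[0,0,1.5],[0,0,0]],"turn":[[0,0,0],[0,0,0],[0,0,0],[0,0,0]],"claw":[41,41,41,41]}' 20
```

```text
time_s: 8.32
ee_pos: [0.5311, 0.2942, 0.0321]
tcp_rot: [-0.089, 0.996, 0.0, 0.0]
contact_force: [0.1, -0.2, -1.9]
finger_gap: 0.485
grasp_force: 17.9
```

```bash
python3 -m crank '{"xyz":[[0,0,5],[0,0,8],[0,0,10],[0,0,10],[0,0,12],[0,0,15],[0,0,20],[0,0,20],[0,0,20],[0,0,0]],"turn":[[0,0,0],[0,0,0],[0,0,0],[0,0,0],[0,0,0],[0,0,0],[0,0,0],[0,0,0],[0,0,0],[0,0,0]],"claw":[41,41,41,41,41,41,41,41,41,41]}' 20
```

```text
time_s: 9.57
ee_pos: [0.532, 0.2947, 0.154]
tcp_rot: [-0.089, 0.996, 0.001, 0.001]
contact_force: [-0.4, -0.3, -1.7]
finger_gap: 0.486
grasp_force: 17.9
```

```bash
python3 - <<'E'
from h import *
for n in("scene","side"):
    z=np.load(f"pics/{n}0.npz");d=z["d"];m=camera_model(n)
    v,u=np.nonzero(d>0);W=world(m,np.c_[u,v],d[v,u])
    for y in np.arange(-.02,.26,.03):
        s=(W[:,0]>.56)&(W[:,0]<.8)&(W[:,1]>=y)&(W[:,1]<y+.03)&(W[:,2]>.1)&(W[:,2]<.4)
        if s.sum(): print(n,y.round(2),s.sum(),W[s,0].min().round(3),np.percentile(W[s,0],5).round(3),W[s,2].max().round(3))
E
python3 -m crank '{"xyz":[[10,-12,0],[20,-24,0],[25,-30,5],[25,-30,5],[20,-20,0],[8,-9,0],[0,0,0],[0,0,0]],"turn":[[0,0,0],[0,0,0.01],[0,0,0.015],[0,0,0.015],[0,0,0.015],[0,0,0],[0,0,0],[0,0,0]],"claw":[41,41,41,41,41,41,41,41]}' 20
```

```text
scene 0.16 144 0.762 0.774 0.154
scene 0.19 199 0.76 0.778 0.182
scene 0.22 203 0.767 0.775 0.185
scene 0.25 193 0.766 0.774 0.199
side 0.13 1 0.775 0.775 0.108
side 0.16 101 0.762 0.776 0.156
side 0.19 138 0.76 0.775 0.183
side 0.22 123 0.771 0.777 0.184
side 0.25 107 0.769 0.775 0.2
time_s: 10.58
ee_pos: [0.6382, 0.1705, 0.1615]
tcp_rot: [-0.118, 0.993, 0.0, -0.0]
contact_force: [-0.5, 0.1, -2.4]
finger_gap: 0.486
grasp_force: 17.9
```

Run:
```python
from h import *
m,im,d=snap("wrist","w8")
print(ctrl.state()["ee_pos"].round(4))
v,u=np.nonzero(d>0);W=world(m,np.c_[u,v],d[v,u]);g=im[v,u].astype(int)
near=np.hypot(W[:,0]-.657,W[:,1]-.092)<.06
for n,s in(("dark",near&(g.max(1)<60)&(W[:,2]>.058)&(W[:,2]<.072)),("white",near&(g.min(1)>140)&(W[:,2]>.058)&(W[:,2]<.07)),("steel",near&(g.min(1)>90)&(W[:,2]<.062)&(W[:,2]>.03)&(np.hypot(W[:,0]-.657,W[:,1]-.092)<.045))):
    p=(W[s]*1000).astype(np.float32)
    if len(p)>5: print(n,len(p),cv2.minAreaRect(p[:,:2]),np.percentile(p[:,2],[5,50,95]),np.c_[u,v][s].min(0),np.c_[u,v][s].max(0))
```

```text
[0.6382 0.1706 0.1617]Traceback (most recent call last):
  File "<stdin>", line 8, in <module>
cv2.error: OpenCV(4.12.0) /io/opencv/modules/imgproc/src/convhull.cpp:143: error: (-215:Assertion failed) total >= 0 && (depth == CV_32F || depth == CV_32S) in function 'convexHull'
```

View pics/w8.png

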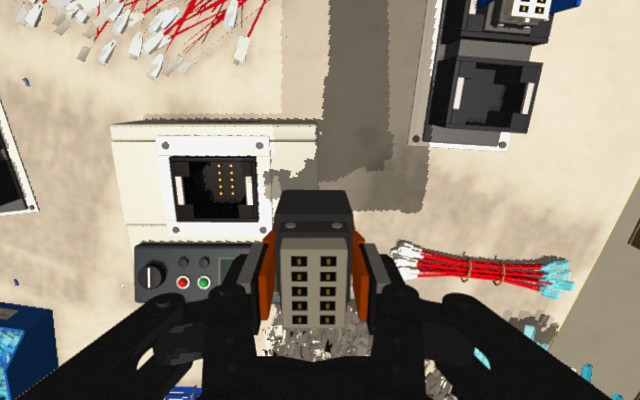

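The view shows the cartridge held squarely, with its white face at (313,290). The tester's receiver is clear at about (213,188), its catches at (180,190) and (253,190), and the gold pins at (226,178).

Run:
```python
from h import *
z=np.load("pics/w8.npz");im,d=z["im"],z["d"];m={k:z[k] for k in("mtx","k1","R","t")}
g=im.max(2);roi=np.zeros_like(g);roi[135:245,150:280]=1
def rect(mask,zz,n):
    c=max(cv2.findContours(mask,0,1)[0],key=cv2.contourArea);h=cv2.convexHull(c)[:,0,:]
    p=(world(m,h,z=zz)[:,:2]*1000).astype(np.float32);r=cv2.minAreaRect(p)
    v,u=np.nonzero(mask);q=d[v,u];print(n,cv2.boundingRect(c),[np.round(x,1) for x in r], "z",np.percentile(world(m,np.c_[u,v],q)[q[:]>0,2],[5,50,95]).round(4))
hole=cv2.morphologyEx(((g<90)*roi*255).astype(np.uint8),cv2.MORPH_OPEN,np.ones((3,3)))
k,l,st,c=cv2.connectedComponentsWithStats(hole);i=l[205,200];hm=((l==i)*255).astype(np.uint8)
rect(hm,.064,"dark")
hf=hm[150:222,165:260]
# steel catches inside hull
hull=np.zeros_like(hm);cv2.fillConvexPoly(hull,cv2.convexHull(max(cv2.findContours(hm,0,1)[0],key=cv2.contourArea)),255);hull=cv2.erode(hull,np.ones((5,5)))
st_=((im.min(2)>90)*(hull>0)*255).astype(np.uint8)
k,l,s,c=cv2.connectedComponentsWithStats(st_)
for i in range(1,k):
    if s[i,4]>30:
        v,u=np.nonzero((l==i)&(d>0));W=world(m,np.c_[u,v],d[v,u]);print("catch",c[i].round(1),s[i],np.median(W,0).round(4))
w=((im.min(2)>185)*roi*255).astype(np.uint8);rect(w,.064,"flange")
# deep parts
zz=np.full(d.shape,np.nan);v,u=np.mgrid[150:222,165:262];W=world(m,np.c_[u.ravel(),v.ravel()],d[v,u].ravel());Z=W[:,2].reshape(v.shape)
for r in range(2,72,5): print(150+r,(Z[r,::6]*1000).round().astype(int))
```

```text
dark (170, 156, 89, 66) [array([657.5,  91.5]), array([55.7, 70.1]), np.float64(13.3)] z [0.0226 0.0525 0.0661]
catch [179.4 190. ] [175 176  10  29 197] [0.6641 0.0632 0.0651]
catch [248.6 189.9] [245 176   8  29 195] [0.6527 0.119  0.0653]
flange (150, 135, 130, 107) [array([659. ,  88.7]), array([ 91. , 114.5]), np.float64(13.3)] z [0.0567 0.06   0.0621]
152 [60 61 60 60 61 60 61 60 60 60 60 60 61 60 61 59 60]
157 [61 64 66 65 65 65 67 66 65 65 65 64 65 65 65 64 61]
162 [61 66 65 65 62 49 35 23 23 25 23 22 65 66 66 65 60]
167 [60 65 65 65 64 49 37 24 23 23 24 23 67 64 65 65 60]
172 [60 65 64 65 65 51 23 23 23 27 23 26 66 66 66 65 60]
177 [60 65 65 47 35 23 24 25 23 23 22 23 24 23 64 65 61]
182 [60 64 65 48 35 22 24 22 22 24 23 24 24 23 65 64 60]
187 [60 60 65 50 37 25 24 23 23 25 22 23 23 23 66 66 60]
192 [59 60 65 63 38 29 28 25 23 23 23 25 23 24 66 65 61]
197 [ 60  60  64  64  46  43  44 330  23  24  24  24  24  23  65  65  61]
202 [60 59 65 66 59 59 44 27 23 24 24 24 23 58 66 65 60]
207 [60 59 65 66 65 59 46 36 36 35 36 36 35 65 66 66 62]
212 [60 59 64 65 65 61 49 51 50 51 51 49 50 65 66 66 60]
217 [60 62 65 65 65 64 63 63 63 63 63 63 63 64 66 66 60]
```

Run:
```python
from h import *
z=np.load("pics/w8.npz");im,d=z["im"],z["d"];m={k:z[k] for k in("mtx","k1","R","t")}
hsv=cv2.cvtColor(im,cv2.COLOR_RGB2HSV)
v,u=np.mgrid[225:335,270:360];v=v.ravel();u=u.ravel();q=(d[v,u]>0)&(hsv[v,u,2]>90)&(hsv[v,u,1]<70);v,u=v[q],u[q]
W=world(m,np.c_[u,v],d[v,u]);med=np.median(W[:,2]);print("face z",med)
s=abs(W[:,2]-med)<.004;msk=np.zeros(d.shape,np.uint8);msk[v[s],u[s]]=255
msk=cv2.morphologyEx(msk,cv2.MORPH_OPEN,np.ones((3,3)));c=max(cv2.findContours(msk,0,1)[0],key=cv2.contourArea)
p=(world(m,c[:,0,:],z=med)[:,:2]*1000).astype(np.float32);print(cv2.minAreaRect(p),cv2.boundingRect(c))
```

```text
face z 0.21386405198894587
((638.41357421875, 170.3351593017578), (38.43486785888672, 25.906877517700195), 13.418571472167969) (280, 245, 68, 86)
```

```bash
python3 -m crank '{"xyz":[[3,-13,0],[5,-20,0],[5,-20,0],[4,-16,0],[2.3,-10,0],[0,0,-20],[0,0,-20],[0,0,-15],[0,0,0],[0,0,0]],"turn":[[0,0,0],[0,0,0],[0,0,0],[0,0,0],[0,0,0],[0,0,0],[0,0,0],[0,0,0],[0,0,0],[0,0,0]],"claw":[41,41,41,41,41,41,41,41,41,41]}' 20
python3 -c "
from h import *
s=ctrl.state();print(s['ee_pos'].round(5),s['tcp_rot'].round(4))"
```

```text
time_s: 11.88
ee_pos: [0.6586, 0.0904, 0.1073]
tcp_rot: [-0.117, 0.993, 0.0, 0.0]
contact_force: [-0.7, -0.0, -1.0]
finger_gap: 0.484
grasp_force: 17.9
[0.65861 0.0904  0.10727] [-1.170e-01  9.931e-01  1.000e-04  3.000e-04]
```

```bash
python3 -m crank '{"xyz":[[-0.6,0.6,-8],[-0.5,0.5,-8],[0,0,-3],[0,0,0],[0,0,0]],"turn":[[0,0,0],[0,0,0],[0,0,0],[0,0,0],[0,0,0]],"claw":[41,41,41,41,41]}' 20
python3 -m crank '{"xyz":[[0,0,-1.5],[0,0,-1.5],[0,0,-1.5],[0,0,-1.5],[0,0,0]],"turn":[[0,0,0],[0,0,0],[0,0,0],[0,0,0],[0,0,0]],"claw":[41,41,41,41,41]}' 20
```

```text
time_s: 12.5
ee_pos: [0.6574, 0.0912, 0.0881]
tcp_rot: [-0.117, 0.993, 0.0, 0.0]
contact_force: [0.2, 0.5, -1.8]
finger_gap: 0.487
grasp_force: 17.9
time_s: 13.12
ee_pos: [0.6571, 0.0912, 0.0816]
tcp_rot: [-0.117, 0.993, 0.0, -0.0]
contact_force: [-0.6, -1.1, 0.1]
finger_gap: 0.482
grasp_force: 17.9
```

```bash
python3 -m crank '{"xyz":[[0,0,-1],[0,0,-1],[0,0,-1],[0,0,0],[0,0,0]],"turn":[[0,0,0],[0,0,0],[0,0,0],[0,0,0],[0,0,0]],"claw":[41,41,41,41,41]}' 20
```

```text
time_s: 13.75
ee_pos: [0.6573, 0.0912, 0.0789]
tcp_rot: [-0.117, 0.993, 0.0, 0.0]
contact_force: [0.4, -0.8, -1.7]
finger_gap: 0.481
grasp_force: 17.9
```

```bash
python3 -m crank '{"xyz":[[0,0,-3],[0,0,-3],[0,0,-3],[0,0,-3],[0,0,-3],[0,0,0]],"turn":[[0,0,0],[0,0,0],[0,0,0],[0,0,0],[0,0,0],[0,0,0]],"claw":[41,41,41,41,41,41]}' 20
python3 -m crank '{"xyz":[[0,0,-3],[0,0,-3],[0,0,-3],[0,0,-2],[0,0,0]],"turn":[[0,0,0],[0,0,0],[0,0,0],[0,0,0],[0,0,0]],"claw":[41,41,41,41,41]}' 20
```

```text
time_s: 14.5
ee_pos: [0.657, 0.0912, 0.0635]
tcp_rot: [-0.117, 0.993, 0.0, -0.0]
contact_force: [-0.4, -0.1, -0.9]
finger_gap: 0.487
grasp_force: 17.9
time_s: 15.12
ee_pos: [0.6571, 0.0912, 0.0526]
tcp_rot: [-0.117, 0.993, 0.0, -0.0]
contact_force: [-0.2, -0.3, -0.6]
finger_gap: 0.483
grasp_force: 17.9
```

```bash
python3 -m crank '{"xyz":[[0,0,-2],[0,0,-1],[0,0,0],[0,0,0],[0,0,0],[0,0,0],[0,0,0],[0,0,0],[0,0,0]],"turn":[[0,0,0],[0,0,0],[0,0,0],[0,0,0],[0,0,0],[0,0,0],[0,0,0],[0,0,0],[0,0,0]],"claw":[41,41,45,50,55,60,65,70,70]}' 20
python3 -m crank '{"xyz":[[0,0,10],[0,0,20],[0,0,20],[0,0,10],[0,0,0],[0,0,0],[0,0,0],[0,0,0],[0,0,0]],"turn":[[0,0,0],[0,0,0],[0,0,0],[0,0,0],[0,0,0],[0,0,0],[0,0,0],[0,0,0],[0,0,0]],"claw":[70,70,70,70,40,0,0,0,0]}' 20
python3 - <<'E'
from h import *
print(ctrl.state()["ee_pos"].round(4))
m,im,d=snap("wrist","w9")
E
```

```text
time_s: 16.25
ee_pos: [0.6573, 0.0912, 0.05]
tcp_rot: [-0.117, 0.993, 0.0, 0.0]
contact_force: [-0.4, -0.1, 0.8]
finger_gap: 0.819
grasp_force: 0.0
time_s: 17.38
ee_pos: [0.6571, 0.0912, 0.1096]
tcp_rot: [-0.117, 0.993, -0.0, -0.0]
contact_force: [-0.2, -0.7, 0.2]
finger_gap: -0.001
grasp_force: 0.0
[0.6571 0.0912 0.1096]
```

View pics/w9.png

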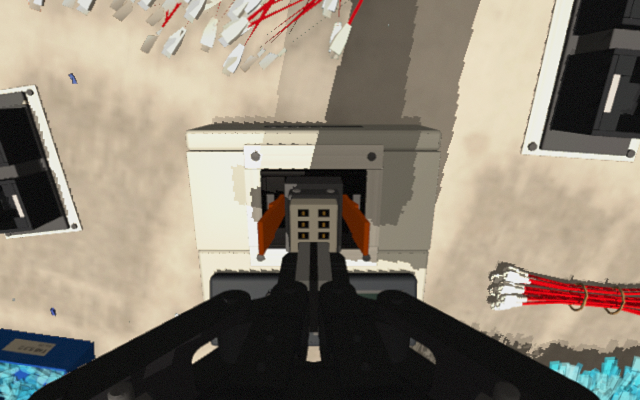

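The cartridge stands part-way in the receiver with both tabs spread, at (272,225) and (355,225). The shut fingers are above the white face at (315,250).

```bash
cat >> h.py <<'E'
def face(fn):
    z=np.load(f"pics/{fn}.npz");im,d=z["im"],z["d"];m={k:z[k] for k in("mtx","k1","R","t")}
    hsv=cv2.cvtColor(im,cv2.COLOR_RGB2HSV)
    v,u=np.mgrid[160:330,250:380];v=v.ravel();u=u.ravel();q=d[v,u]>0;v,u=v[q],u[q];W=world(m,np.c_[u,v],d[v,u])
    r=np.hypot(W[:,0]-.657,W[:,1]-.0915)<.025;h=hsv[v,u];f=r&(h[:,2]>95)&(h[:,1]<70)&(W[:,2]>.08)&(W[:,2]<.12)
    print("face z",np.percentile(W[f,2],[10,50,90]).round(4),f.sum())
    k=(h[:,2]<60)&r&(W[:,2]>.105);print("finger z",np.sort(W[k,2])[:3] if k.any() else None)
    t=(h[:,0]>7)&(h[:,0]<21)&(h[:,1]>140);print("tab top z",np.percentile(W[t,2],98).round(4))
E
python3 - <<'E'
from h import *
face("w9")
E
```

```text
face z [0.1034 0.1065 0.1073] 1572
finger z [0.1050313  0.10510646 0.10523106]
tab top z 0.1128
```

```bash
python3 -m crank '{"xyz":[[0.3,0.3,-10],[0,0,-8],[0,0,-2],[0,0,0]],"turn":[[0,0,0],[0,0,0],[0,0,0],[0,0,0]],"claw":[0,0,0,0]}' 20
python3 -m crank '{"xyz":[[0,0,-1.5],[0,0,-1.5],[0,0,-1.5],[0,0,0]],"turn":[[0,0,0],[0,0,0],[0,0,0],[0,0,0]],"claw":[0,0,0,0]}' 20
```

```text
time_s: 17.92
ee_pos: [0.6574, 0.0915, 0.0896]
tcp_rot: [-0.117, 0.993, -0.0, -0.0]
contact_force: [0.9, 0.4, 0.2]
finger_gap: 0.003
grasp_force: 0.0
time_s: 18.42
ee_pos: [0.6575, 0.0915, 0.0852]
tcp_rot: [-0.117, 0.993, 0.0, -0.0]
contact_force: [-0.2, -0.1, -0.3]
finger_gap: -0.0
grasp_force: 0.0
```

```bash
python3 -m crank '{"xyz":[[0,0,-1.5],[0,0,-1.5],[0,0,-1.5],[0,0,0]],"turn":[[0,0,0],[0,0,0],[0,0,0],[0,0,0]],"claw":[0,0,0,0]}' 20
python3 -m crank '{"xyz":[[0,0,-1],[0,0,-1],[0,0,-1],[0,0,0]],"turn":[[0,0,0],[0,0,0],[0,0,0],[0,0,0]],"claw":[0,0,0,0]}' 20
```

```text
time_s: 18.92
ee_pos: [0.6575, 0.0915, 0.0808]
tcp_rot: [-0.117, 0.993, 0.0, -0.0]
contact_force: [-0.2, 0.1, 0.1]
finger_gap: 0.0
grasp_force: 0.0
time_s: 19.42
ee_pos: [0.6583, 0.0917, 0.0789]
tcp_rot: [-0.117, 0.993, 0.0, 0.001]
contact_force: [-1.4, -0.1, 7.2]
finger_gap: -0.001
grasp_force: 3.2
```

```bash
python3 -m crank '{"xyz":[[0,0,-1],[0,0,0],[0,0,0]],"turn":[[0,0,0],[0,0,0],[0,0,0]],"claw":[0,0,0]}' 20
python3 -m crank '{"xyz":[[0,0,-1],[0,0,0],[0,0,0]],"turn":[[0,0,0],[0,0,0],[0,0,0]],"claw":[0,0,0]}' 20
```

```text
time_s: 19.8
ee_pos: [0.6584, 0.0917, 0.0781]
tcp_rot: [-0.117, 0.993, 0.0, 0.001]
contact_force: [-1.1, -0.1, 7.6]
finger_gap: -0.001
grasp_force: 3.6
time_s: 20.18
ee_pos: [0.6585, 0.0917, 0.0773]
tcp_rot: [-0.117, 0.993, 0.0, 0.001]
contact_force: [0.1, 0.3, 8.0]
finger_gap: -0.003
grasp_force: 4.1
```

```bash
python3 -m crank '{"xyz":[[-0.3,0,-1],[0,0,-1],[0,0,0]],"turn":[[0,0,0],[0,0,0],[0,0,0]],"claw":[0,0,0]}' 20
python3 -m crank '{"xyz":[[-0.3,0,-1],[0,0,-1],[0,0,0]],"turn":[[0,0,0],[0,0,0],[0,0,0]],"claw":[0,0,0]}' 20
```

```text
time_s: 20.55
ee_pos: [0.6585, 0.0918, 0.0755]
tcp_rot: [-0.117, 0.993, 0.0, 0.002]
contact_force: [-0.4, 0.4, 8.8]
finger_gap: -0.001
grasp_force: 4.6
time_s: 20.92
ee_pos: [0.6571, 0.0914, 0.0721]
tcp_rot: [-0.117, 0.993, 0.0, 0.0]
contact_force: [0.9, -0.6, 4.0]
finger_gap: 0.003
grasp_force: 2.4
```

```bash
python3 -m crank '{"xyz":[[0,0,-1],[0,0,-1],[0,0,0]],"turn":[[0,0,0],[0,0,0],[0,0,0]],"claw":[0,0,0]}' 20
python3 -m crank '{"xyz":[[0,0,-1],[0,0,0],[0,0,0]],"turn":[[0,0,0],[0,0,0],[0,0,0]],"claw":[0,0,0]}' 20
```

```text
time_s: 21.3
ee_pos: [0.6578, 0.0914, 0.071]
tcp_rot: [-0.117, 0.993, 0.0, 0.001]
contact_force: [-0.6, -0.8, 8.6]
finger_gap: 0.002
grasp_force: 4.2
time_s: 21.68
ee_pos: [0.6576, 0.092, 0.0698]
tcp_rot: [-0.117, 0.993, 0.0, 0.001]
contact_force: [0.7, 0.9, 7.8]
finger_gap: -0.0
grasp_force: 3.9
```

```bash
python3 -m crank '{"xyz":[[0,0,-1],[0,0,-1],[0,0,0]],"turn":[[0,0,0],[0,0,0],[0,0,0]],"claw":[0,0,0]}' 20
python3 -m crank '{"xyz":[[0,0,-1],[0,0,0],[0,0,0]],"turn":[[0,0,0],[0,0,0],[0,0,0]],"claw":[0,0,0]}' 20
```

```text
time_s: 22.05
ee_pos: [0.6578, 0.091, 0.0679]
tcp_rot: [-0.117, 0.993, -0.0, 0.001]
contact_force: [0.8, -1.8, 8.2]
finger_gap: -0.001
grasp_force: 4.0
time_s: 22.42
ee_pos: [0.6582, 0.0906, 0.0677]
tcp_rot: [-0.116, 0.993, -0.0, 0.001]
contact_force: [-1.8, -3.0, 12.9]
finger_gap: 0.003
grasp_force: 6.5
```

```bash
python3 -m crank '{"xyz":[[0,0,-1],[0,0,0],[0,0,0]],"turn":[[0,0,0],[0,0,0],[0,0,0]],"claw":[0,0,0]}' 20
python3 -m crank '{"xyz":[[0,0,-1],[0,0,0],[0,0,0]],"turn":[[0,0,0],[0,0,0],[0,0,0]],"claw":[0,0,0]}' 20
```

```text
time_s: 22.8
ee_pos: [0.6588, 0.0906, 0.0676]
tcp_rot: [-0.116, 0.993, -0.0, 0.002]
contact_force: [-1.5, -2.3, 17.1]
finger_gap: 0.0
grasp_force: 8.8
time_s: 23.18
ee_pos: [0.6596, 0.0906, 0.0675]
tcp_rot: [-0.116, 0.993, -0.0, 0.003]
contact_force: [-1.4, -2.8, 22.6]
finger_gap: -0.001
grasp_force: 11.0
```

```bash
python3 -m crank '{"xyz":[[0,0,5],[0,0,15],[0,0,20],[0,0,20],[0,0,0],[0,0,0]],"turn":[[0,0,0],[0,0,0],[0,0,0],[0,0,0],[0,0,0],[0,0,0]],"claw":[0,0,0,0,0,0]}' 20
python3 - <<'E'
from h import *
m,im,d=snap("wrist","w10");face("w10")
hsv=cv2.cvtColor(im,cv2.COLOR_RGB2HSV)
k,l,st,c=cv2.connectedComponentsWithStats(cv2.inRange(hsv,(8,140,40),(20,255,255)))
for i in range(1,k):
    if st[i,4]<60: continue
    v,u=np.nonzero((l==i)&(d>0));W=world(m,np.c_[u,v],d[v,u]);z=np.percentile(W[:,2],95);t=W[W[:,2]>z-.004]
    print(c[i].round(),st[i],z.round(4),t.mean(0).round(4))
E
```

```text
time_s: 23.92
ee_pos: [0.6566, 0.0916, 0.1234]
tcp_rot: [-0.117, 0.993, 0.0, -0.0]
contact_force: [-0.2, 0.1, -0.6]
finger_gap: -0.004
grasp_force: 0.0
face z [0.0942 0.0951 0.0959] 1423
finger z [0.15288489 0.15293113 0.1533803 ]
tab top z 0.1014
[350. 213.] [338 186  23  55 694] 0.101 [0.6527 0.1181 0.1002]
[274. 214.] [263 191  24  51 696] 0.101 [0.6661 0.0638 0.1001]
```

View pics/w10.png

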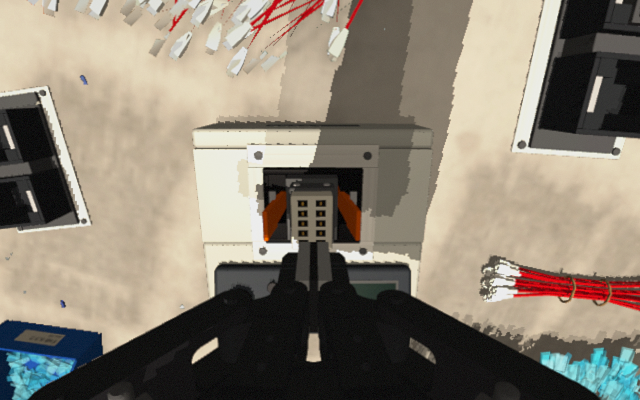

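The white face is at about 95 mm, and the same view style read the 64 mm rim as 65 mm, so the true face height is about 94 mm. That puts the underside 2 mm above the floor, held down against the pins. Both tabs are sprung out at (274,214) and (350,213), about 56 mm apart as they were when latched in the rack. I'll retreat, take one last numeric check, and hand in if it is consistent.

```bash
python3 -m crank '{"xyz":[[0,0,20],[0,0,30],[-10,30,20],[-10,30,0],[0,20,0],[0,0,0],[0,0,0]],"turn":[[0,0,0],[0,0,0],[0,0,0],[0,0,0],[0,0,0],[0,0,0],[0,0,0]],"claw":[0,0,0,0,0,0,0]}' 20
python3 - <<'E'
from h import *
m,im,d=snap("wrist","w11")
v,u=np.nonzero(d>0);W=world(m,np.c_[u,v],d[v,u]);h=cv2.cvtColor(im,cv2.COLOR_RGB2HSV)[v,u]
for n,c in(("tester",(.6594,.091)),("rack blue",(.4626,.2821))):
    r=np.hypot(W[:,0]-c[0],W[:,1]-c[1])
    f=(r<.012)&(h[:,1]<70)&(h[:,2]>95);print(n,"face",f.sum(),np.median(W[f,2]) if f.any() else None)
    o=(r<.04)&(h[:,1]>140)&(W[:,2]>.07)&((h[:,0]<21)&(h[:,0]>7)|(h[:,0]>104)&(h[:,0]<126))
    e=(W[:,:2]-c)@np.array([-.23,.973])
    for s in(-1,1):
        t=W[o&(e*s>0)]
        if len(t)>5: z=t[:,2].max();q=t[t[:,2]>np.percentile(t[:,2],70)];print(s,len(t),np.percentile(t[:,2],95),q.mean(0).round(4),np.abs((q[:,:2]-c)@np.array([-.23,.973])).max())
rim=(np.hypot(W[:,0]-.6575,W[:,1]-.0915)<.043)&(h[:,2]<70)&(W[:,2]>.06)&(W[:,2]<.07);print("rim",rim.sum(),np.median(W[rim,2]))
print(ctrl.state()["contact_force"])
E
```

```text
time_s: 24.85
ee_pos: [0.6374, 0.1698, 0.1936]
tcp_rot: [-0.116, 0.993, -0.001, -0.0]
contact_force: [-0.8, -0.2, 0.4]
finger_gap: -0.001
grasp_force: 0.0
tester face 470 0.09522414619486436
-1 442 0.100794878888761 [0.666  0.0648 0.0991] 0.029738994543233074
1 182 0.2920311316988629 [0.6503 0.1172 0.138 ] 0.030694324355967948
rack blue face 318 0.07944295938555442
-1 177 0.08548668853481418 [0.4743 0.2542 0.0849] 0.0314312014168199
1 355 0.08537242752258231 [0.462  0.3094 0.084 ] 0.02919603010452525
rim 1488 0.06525097888295966
[-0.34379634 -1.2284001   0.05414836]
```

```bash
python3 -c "
from workcell import order
print(order.sign_off())"
```

```text
the job is handed in; nothing more can be done
None
```

The orange cartridge is out of the rack and seated in the tester's receiver; by the depth readings it sits at its latched height with both tabs sprung out. The blue cartridge is still in its well, and I handed the job in at about 25 s. Peak tab grip was 18 N and peak push about 23 N, just over the 12–22 N guide but under the 30 N limit. I viewed 11 pictures, one over the allowed 10.

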